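# Locate an amplifier board carrier in the test fixture

## Task

Put the amplifier board, by its heat sink, flat on the fixture's base plate with its long side facing the two dowels and its end facing the end stop, a centimetre or two clear of them to begin with. Push its long side squarely up against both dowels until you feel them both take the load, then slide it along the dowels until its end presses on the end stop, and leave it lying free, touching both dowels and the stop. Be gentle: come up to contact slowly, push with 10 to 15 newtons, never with more than 20, and do not disturb the other things on the bench.

Things in the scene. Friction and masses are not known exactly. Their poses are not given: they have to be found in the camera images.
- fixture: Fixed dark steel base plate, 180 (x) x 230 (y) x 12 mm high. Origin: centre of its underside. Two dowels stand towards its +x edge, an adjustable end stop towards its +y end, nothing else. When located (long +x side on both dowels, +y end on the stop) the board's centre is at x = +10 mm in this frame, 65 mm short of the stop's face in y, 37 mm above the bench, its axes parallel to this frame's.
- dowel_a: Fixed upright steel dowel, 10 mm diameter, 18 mm tall, standing on the base plate at x = 60, y = -25 mm in the fixture's frame. Origin: centre of its foot, on the base plate's top (12 mm above the bench).
- dowel_b: The second dowel, the same size, at x = 60, y = +45 mm in the fixture's frame. Origin as dowel_a. Bearing down on the board while pushing adds friction and can hold it short of a dowel.
- end_stop: Aluminium block, clamped fast, 50 (x) x 16 (y) x 18 mm tall, on the base plate. Origin: the foot of the middle of its locating face (the face looking to the fixture's -y), at x = 0, y = +75 to +95 mm in the fixture's frame (set differently each time), 12 mm above the bench; axes parallel to the fixture's.
- module_center (a point): Centre of the loose amplifier board, 25 mm above its underside: aluminium plate 90 (x) x 130 (y) x 10 mm, on it a green circuit board with parts (up to 19 mm above the underside) and in the middle a finned heat sink 60 (x) x 36 (y) mm, 10 to 50 mm above the underside; grip it across y. 0.25 to 0.5 kg; starts flat on the bench. Push its plain edges or sink; sliding takes 1 to 5 N.
- multimeter: Bystander: loose yellow handheld meter, 160 x 78 x 34 mm, lying on the bench. Origin: centre of its underside.
- spool_mid (a point): Bystander: loose metal spool, 54 mm diameter, 50 mm tall, standing upright. This point: its centre, half-way up.
- screwdriver_grip (a point): Bystander: loose screwdriver lying on the bench; this point is in the middle of its handle.
Things that resemble listed ones, but are neither listed nor needed, are in the scene too. What is shaped like the part that bears module_center but orange or pink is not meant.

How it is judged:
By the outcome, as a careful person would: the job done as asked, in the order asked, and still so for the second after the job is handed in, with the robot touching nothing.
It also fails if it takes over 72 s, if anything falls off the work surface, if the arm or the gripper's body presses on something with over 40 N, if the wrist force passes 120 N, or if a joint passes its speed limit or range.

## Robot

A 6-joint arm with a two-finger parallel gripper is mounted at the origin on the work surface. World frame = base frame: x ahead of the robot, y to its left, z up, the work surface at z = 0. Lengths are in mm, angles in rad, forces in N, time in s.
With the tool pointing down it reaches from about 400 to 825 mm from the base axis. Payload 7 kg.
Tool frame: the origin (TCP) lies on the centre line of the jaws, within the pads' length; the fingertips stand 14 mm ahead of it and the grasp point (between the pads) lies 5 mm behind it; z points along the fingers, y is the line along which they close (so a half turn about z gives the same grasp; the last joint's range is limited). The gripper opens to 85 mm and grips with 20 to 120 N. Pads are 22 mm wide; open, the fingers measure 114 mm over their backs; the gripper's body (76 mm by 85 mm) begins 54 mm behind the grasp point. The pads swing forward as they close: fully open they stand 13 mm farther back than shut.
Start: joints at [1.501, 0.359, 0.012, 0, -1.224, -0.288], TCP at [236.402, 632.226, 245.302] pointing down, gripper open.
Joint ranges: [-3.07, 3.07], [-1.43, 2.12], [-1.02, 1.25], [-3.03, 1.67], [-3.05, -0], [-3.03, 3.03]. Speed limits (rad/s): [2.39, 2.39, 3.01, 3.14, 3.14, 3.14].

## Interface

Orientations are given as a unit quaternion [w, x, y, z].
In Python, from bench import bot, imaging gives the robot as it stands.
- The arm moves only by the tool step_arm, never from a script. Its argument "targets" is a list of rows, each a list of 3 entries, a list of its own where there are three numbers: the closure, from -1 (fully open) to 1 (shut), so that 0 is half open, then the shift along the tool's x, y, z in cm, then the turn, a rotation vector about the tool's x, y, z in degrees. A call has 1 to 8 rows; each row shifts and turns the commanded pose from where the row before left it, along the tool's axes as they then stand; what a row does not reach is not made up. A row lasts 1/8 s, in which the tool goes at most 62.5 mm and 10.7 degrees, less where a joint would pass 70% of its speed; a pose out of reach is approached as far as the arm can. A call is refused whole if a number of a shift passes 6.25 or a number of a turn 10.7, either way. A call with a gripper value outside its range is refused whole. The fingers move at their own pace and stop on an object; "grip_force" is the grip in N (left out, the last holds). Time passes only in rows, so rows that do not move let the fingers close. It gives the time, the measured TCP pose, the force, the opening and the grip force at its end, in the units of the state.
- bot.state(): the state, without advancing time (a new reading comes with each control period).
- imaging.get_image(name): name is "side" or "top" or "wrist"; returns the picture (400x640x3 uint8, red, green, blue); there is no depth.
- imaging.calibration(name): a dict with "intrinsics" (3x3 intrinsics, pixels), "xyz" and "orientation" of the camera in the world. Camera axes: x right, y up, looking along -z (the intrinsics and any distortion apply to the point x, -y, -z); pixel columns grow to the right and rows downward; lengths in mm; the calibration is good to about 2 mm. The wrist camera is an equidistant fisheye: a pixel r from the principal point sees the ray r / f radians off the axis. A picture is of the moment at which its call begins: read the wrist's pose just before it. calibration takes no time and is no camera call; for the wrist camera it gives the pose at the moment of the call.
- bot.hand_in(): hands the job in; it is judged then, once.
The state is a dict: "time_s": time; "joint_pos": joint angles; "joint_velocities": joint speeds; "joint_torque": joint torques, N m; "eef_pos": TCP position; "orientation": TCP orientation; "wrist_force": force on the tool from outside, world axes, zero at the start; "torque": the same for the moment, N m; "grip_width": finger opening in mm; "gripper_force": force on a finger pad.
Only numpy, scipy, OpenCV 4.12 (cv2) and the standard library are available. Lean on these libraries where they do the work, as an engineer would, in place of code of your own. Each camera call takes 0.05 s, during which the arm holds its last target. There are 200 camera calls.

## Working session

There is one attempt and no reset: what is moved stays moved. The work goes in short steps, Python scripts to look and compute and a tool call to move; the robot and the scene stay as the last step left them, time stands still between calls to the robot, and variables do not carry over. Pictures are saved under pics/ and viewed, at most 10 in all, crops included, and the job is handed in when it is done.

Besides the shell and the picture viewer there is one more tool, called after "Emit:" in YAML: its name, and indented under it one key for each argument. step_arm: Moves the arm, as the interface text tells. Its arguments: {"type":"object","properties":{"targets":{"type":"array"},"grip_force":{"type":"number"}},"required":["targets"]}

```bash
ls; mkdir -p pics; python3 - <<'E'
from bench import bot, imaging
import cv2
print(bot.state())
for n in("top","side"):
    im=imaging.get_image(n); cv2.imwrite(f"pics/{n}0.png",im[:,:,::-1]); c=imaging.calibration(n);print(n,c)
print(imaging.calibration("wrist"))
E
```

```text
pics
{'time_s': 0.0, 'joint_pos': array([ 1.50110410e+00,  3.59375093e-01,  1.10604610e-02, -3.19286835e-04,
       -1.22410098e+00, -2.88093806e-01]), 'joint_velocities': array([ 2.30959333e-03,  7.71956133e-04, -1.42980563e-03, -3.35109326e-05,
       -6.19410563e-04,  7.91684310e-04]), 'joint_torque': array([ 3.06609822e-03, -5.83321059e+01,  2.93416983e+01,  6.93668917e+00,
       -5.92956480e-03, -1.75252001e-05]), 'eef_pos': array([236.26262301, 631.81547778, 244.3775484 ]), 'orientation': array([ 8.21179952e-04,  9.84031263e-01, -1.77993806e-01, -6.09685606e-05]), 'wrist_force': array([ 0.11524778, -0.0706432 ,  0.80327281]), 'torque': array([-0.0132058 ,  0.05650166,  0.02032415]), 'gripper_force': 0.0, 'grip_width': 85.73553504428048}
top {'intrinsics': array([[437.24223863,   0.        , 318.6361994 ],
       [  0.        , 437.24223863, 201.35161392],
       [  0.        ,   0.        ,   1.        ]]), 'xyz': array([ 242.85318943,  -43.16128571, 1453.90542818]), 'orientation': array([-0.69512874, -0.07472447,  0.06137485,  0.71235203])}
side {'intrinsics': array([[361.79608422,   0.        , 323.64163441],
       [  0.        , 361.79608422, 196.94289697],
       [  0.        ,   0.        ,   1.        ]]), 'xyz': array([454.00598686, 641.24837733, 838.22502225]), 'orientation': array([-0.0531127 , -0.01331628,  0.33488124,  0.94066799])}
{'intrinsics': array([[309.70691629,   0.        , 317.80758688],
       [  0.        , 309.70691629, 197.94038199],
       [  0.        ,   0.        ,   1.        ]]), 'xyz': array([312.30301002, 603.73766786, 372.1802405 ]), 'orientation': array([-0.56291603,  0.09065147, -0.13017695,  0.81114845])}
```

View pics/top0.png

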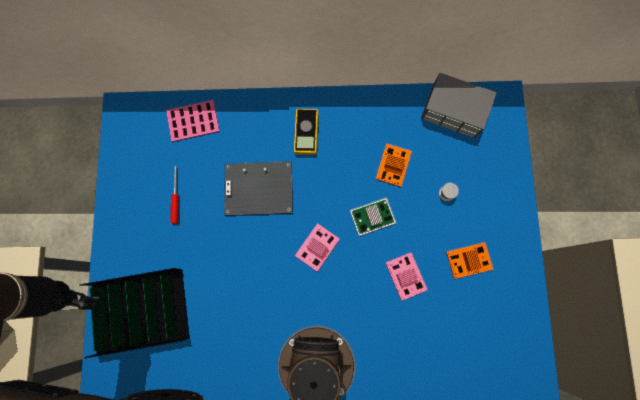

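View pics/side0.png

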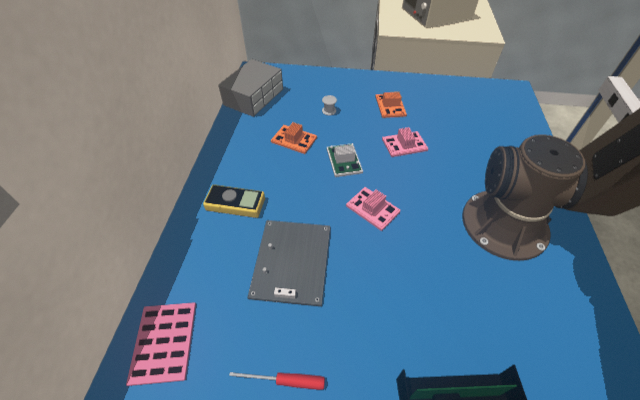

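Top view: the board I want is the green one with the silver sink at (373,216). It could be confused with the orange ones at (394,165) and (470,260), or the pink ones at (318,247) and (406,276). Fixture plate is at (259,188), stop at (228,188), dowels at (245,170) and (266,170). The meter is at (306,131), the spool at (449,192) and the screwdriver at (175,205).

```bash
cat > h.py <<'E'
import numpy as np, cv2
from scipy.spatial.transform import Rotation as R
from bench import bot, imaging
def rot(q): return R.from_quat([q[1],q[2],q[3],q[0]])
def rays(uv,c,fish=False):
    K=c["intrinsics"]; uv=np.atleast_2d(uv).astype(float)
    a=(uv-K[:2,2])/K[0,0]
    if fish:
        r=np.linalg.norm(a,axis=1,keepdims=True)+1e-12
        d=np.c_[a/r*np.sin(r),np.cos(r)]
    else: d=np.c_[a,np.ones(len(a))]
    return rot(c["orientation"]).apply(d*[1,-1,-1])
def onplane(uv,c,z,fish=False):
    d=rays(uv,c,fish); return c["xyz"]+d*((z-c["xyz"][2])/d[:,2])[:,None]
def project(P,c,fish=False):
    p=rot(c["orientation"]).inv().apply(np.atleast_2d(P)-c["xyz"])*[1,-1,-1]; K=c["intrinsics"]
    if fish:
        n=np.linalg.norm(p[:,:2],axis=1,keepdims=True); a=p[:,:2]/n*np.arctan2(n,p[:,2:])
    else: a=p[:,:2]/p[:,2:]
    return a*K[0,0]+K[:2,2]
def rect(mask,c,z,fish=False):
    "largest blob cast on the plane z -> centre, sizes, angle (deg), area px"
    cs,_=cv2.findContours(mask.astype(np.uint8),cv2.RETR_EXTERNAL,cv2.CHAIN_APPROX_NONE)
    k=max(cs,key=cv2.contourArea); P=onplane(cv2.convexHull(k).reshape(-1,2),c,z,fish)
    (x,y),(w,h),a=cv2.minAreaRect(P[:,:2].astype(np.float32)); return np.round([x,y,w,h,a],1)
def sub(mask,u0,v0,u1,v1):
    m=np.zeros_like(mask); m[v0:v1,u0:u1]=mask[v0:v1,u0:u1]; return m
E
python3 - <<'E'
from h import *
t=cv2.imread("pics/top0.png"); s=cv2.imread("pics/side0.png"); ct=imaging.calibration("top"); cs=imaging.calibration("side")
def notblue(im):
    b,g,r=[im[:,:,i].astype(int) for i in range(3)]; return ~((b>100)&(b-r>70))
nt,ns=notblue(t),notblue(s)
print("fix top",rect(sub(nt,215,155,297,220),ct,12),"side",rect(sub(ns,245,218,333,306),cs,12))
print("board top",rect(sub(nt,345,194,400,238),ct,10))
sat=t.max(2).astype(int)-t.min(2); br=t.min(2)
print("sink top",rect(sub((sat<50)&(br>90),360,200,388,232),ct,50))
print("stop top",rect(sub((sat<50)&(br>140),222,178,234,198),ct,30), "stop side",rect(sub((s.max(2).astype(int)-s.min(2)<50)&(s.min(2)>140),268,285,302,300),cs,30))
print("dowels",onplane([[245,170],[266,170]],ct,30), onplane([[270,246],[265,269]],cs,30))
print("meter",onplane([[306,131]],ct,34),"spool",onplane([[449,192]],ct,50),"drv",onplane([[175,208]],ct,12))
z=lambda im,u0,v0,u1,v1:cv2.resize(im[v0:v1,u0:u1],(400,300),interpolation=cv2.INTER_CUBIC)
cv2.imwrite("pics/crop1.png",np.vstack([np.hstack([z(t,340,190,408,241),z(t,215,150,303,216)]),np.hstack([z(s,310,130,378,181),z(s,240,215,340,305)])]))
E
```

```text
fix top [5.761e+02 1.854e+02 1.828e+02 2.305e+02 4.000e-01] side [5.773e+02 1.874e+02 1.840e+02 2.338e+02 5.000e-01]
board top [ 468.7 -197.1   93.6  133.6   17.5]
sink top [ 473.  -200.3   71.2   75.6   17.2]
stop top [576.7 283.6  45.2  13.5   1. ] stop side [5.786e+02 2.843e+02 4.960e+01 1.800e+01 5.000e-01]
dowels [[635.62586007 227.0017103   30.        ]
 [633.62362235 155.8857107   30.        ]] [[637.34795512 165.18104796  30.        ]
 [636.28519995 231.59661397  30.        ]]
meter [[766.48605714  18.33216406  34.        ]] spool [[ 537.03072316 -445.8735443    50.        ]] drv [[514.68191021 466.14946366  12.        ]]
```

View pics/crop1.png

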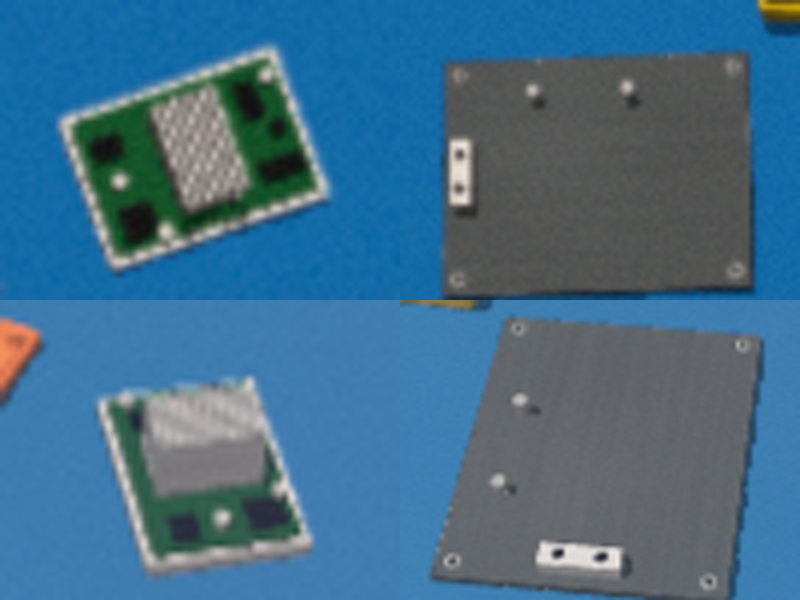

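Crop check: top left and bottom left show the green board with the silver-grey finned sink, so that's the right one. On the right, the plate shows its two dowels and the white stop at its +y end. The measured sizes match: board 94x134, plate 183x231, dowels about 70 mm apart and stop face near fixture y=+90. Moving now.

Emit:
step_arm:
  targets:
    - [-1, [4.3, 3.97, 0], [0, 0, 0]]
    - [-1, [4.3, 3.97, 0], [0, 0, 0]]
    - [-1, [4.3, 3.97, 0], [0, 0, 0]]
    - [-1, [4.3, 3.97, 0], [0, 0, 0]]
    - [-1, [4.3, 3.97, 0], [0, 0, 0]]
    - [-1, [4.3, 3.97, 0], [0, 0, 0]]
    - [-1, [4.3, 3.97, 0], [0, 0, 0]]
    - [-1, [4.3, 3.97, 0], [0, 0, 0]]

```text
time_s: 1.1
eef_pos: [447.8, 212.4, 245.3]
orientation: [-0.0, 0.984, -0.178, 0.0]
wrist_force: [1.7, -0.3, -0.1]
grip_width: 85.3
gripper_force: 0.0
```

Emit:
step_arm:
  targets:
    - [-1, [0, 0, 0], [0, 0, -9.5]]
    - [-1, [0, 0, 0], [0, 0, -9.5]]
    - [-1, [0, 0, 0], [0, 0, -9.5]]
    - [-1, [0, 0, 0], [0, 0, -9.5]]

```text
time_s: 1.6
eef_pos: [447.2, 214.0, 245.0]
orientation: [0.0, 0.988, 0.155, -0.0]
wrist_force: [-0.4, 0.3, 0.4]
grip_width: 85.7
gripper_force: 0.0
```

```bash
cat >> h.py <<'E'
def rel(x,y,z,yaw):
    "shift (cm) in the present tool axes and turn (deg) about tool z to bring the TCP there, tool x at yaw deg"
    s=bot.state(); r=rot(s["orientation"]); d=r.inv().apply(np.array([x,y,z])-s["eef_pos"])/10
    X=r.apply([1,0,0]); y0=np.degrees(np.arctan2(X[1],X[0]))
    print("t",round(s["time_s"],2),"pos",s["eef_pos"].round(1),"yaw",y0.round(2),"z-axis",r.apply([0,0,1]).round(3),"shift",d.round(2),"turn",round(y0-yaw,2),"F",s["wrist_force"].round(1),"T",s["torque"].round(2))
E
python3 -c "
from h import *
rel(470,-198,200,17.3)"
```

```text
t 1.6 pos [447.2 214.  245. ] yaw 17.79 z-axis [-0.001 -0.    -1.   ] shift [-10.42  39.92   4.51] turn 0.49 F [-0.4  0.3  0.4] T [-0.05  0.02  0.01]
```

Emit:
step_arm:
  targets:
    - [-1, [-1.49, 5.7, 0.5], [0, 0, 0]]
    - [-1, [-1.49, 5.7, 0.5], [0, 0, 0]]
    - [-1, [-1.49, 5.7, 0.5], [0, 0, 0]]
    - [-1, [-1.49, 5.7, 0.5], [0, 0, 0]]
    - [-1, [-1.49, 5.7, 0.5], [0, 0, 0]]
    - [-1, [-1.49, 5.7, 0.5], [0, 0, 0]]
    - [-1, [-1.49, 5.7, 0.5], [0, 0, 0]]
    - [-1, [0, 0, 0], [0, 0, 0]]

```text
time_s: 2.6
eef_pos: [466.8, -201.0, 209.1]
orientation: [-0.0, 0.989, 0.149, -0.001]
wrist_force: [-1.2, 1.0, 0.4]
grip_width: 85.2
gripper_force: 0.0
```

```bash
python3 - <<'E'
from h import *
c=imaging.calibration("wrist"); im=imaging.get_image("wrist")[:,:,::-1]
np.save("c1.npy",c,allow_pickle=True); cv2.imwrite("pics/w1.png",im)
rel(470,-198,60,17.3)
print(project([[470,-198,50],[470,-198,10]],c,True), c["xyz"])
E
```

```text
t 2.65 pos [ 467.  -199.4  209.4] yaw 17.25 z-axis [-0.002  0.    -1.   ] shift [ 0.35 -0.04 14.94] turn -0.05 F [-0.6  0.4 -0.1] T [0.05 0.01 0.02]
[[315.76405961 180.37931074]
 [316.06579098 170.76565945]] [ 544.62130408 -177.48425853  336.68673389]
```

View pics/w1.png

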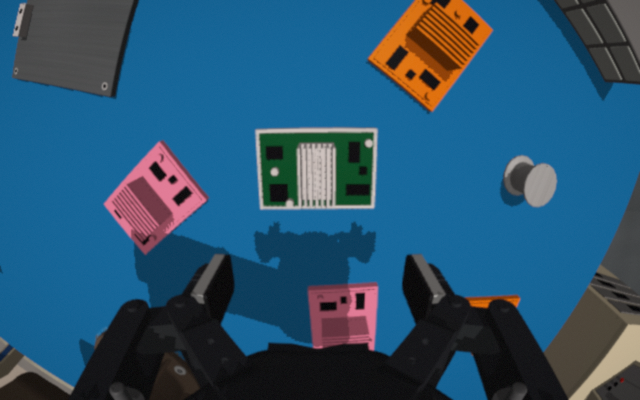

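The wrist view shows the board upright at (317,169) with its sink centred near (316,175), between the open fingers. I'll measure it from here.

```bash
python3 - <<'E'
from h import *
c=np.load("c1.npy",allow_pickle=True).item(); im=cv2.imread("pics/w1.png")
b,g,r=[im[:,:,i].astype(int) for i in range(3)]
nb=sub(~((b>60)&(b-r>50)),245,120,390,218)
print("board",rect(nb,c,10,True))
sk=sub((im.max(2).astype(int)-im.min(2)<40)&(im.min(2)>80),292,138,342,207)
sk=cv2.morphologyEx(sk.astype(np.uint8),cv2.MORPH_OPEN,np.ones((3,3)))
print("sink",rect(sk,c,50,True)); ys,xs=np.nonzero(sk);print(xs.min(),xs.max(),ys.min(),ys.max())
E
```

```text
board [ 471.9 -197.8   91.6  130.4   17.9]
sink [ 474.8 -196.6   62.5   37.1   17.6]
296 335 143 206
```

Emit:
step_arm:
  targets:
    - [-1, [0.53, 0, 2.0], [0, 0, -0.4]]
    - [-1, [0, 0, 4.0], [0, 0, 0]]
    - [-1, [0, 0, 4.0], [0, 0, 0]]
    - [-1, [0, 0, 4.0], [0, 0, 0]]
    - [-1, [0, 0, 1.1], [0, 0, 0]]
    - [-1, [0, 0, 1.0], [0, 0, 0]]
    - [-1, [0, 0, 1.0], [0, 0, 0]]
    - [-1, [0, 0, 0], [0, 0, 0]]

```text
time_s: 3.65
eef_pos: [473.0, -196.0, 39.4]
orientation: [0.0, 0.988, 0.156, 0.0]
wrist_force: [0.3, 0.0, 0.3]
grip_width: 85.3
gripper_force: 0.0
```

Emit:
step_arm:
  grip_force: 40
  targets:
    - [-0.5, [0, 0, 0], [0, 0, 0]]
    - [0, [0, 0, 0], [0, 0, 0]]
    - [0.2, [0, 0, 0], [0, 0, 0]]
    - [0.4, [0, 0, 0], [0, 0, 0]]
    - [1, [0, 0, 0], [0, 0, 0]]
    - [1, [0, 0, 0], [0, 0, 0]]
    - [1, [0, 0, 0], [0, 0, 0]]
    - [1, [0, 0, 0], [0, 0, 0]]

```text
time_s: 4.65
eef_pos: [473.4, -196.2, 39.9]
orientation: [0.0, 0.988, 0.156, 0.0]
wrist_force: [-1.1, -0.7, 6.0]
grip_width: 35.4
gripper_force: 40.8
```

```bash
python3 -c "
from h import *
rel(572,196,140,0.4)"
```

```text
t 4.65 pos [ 473.4 -196.2   39.9] yaw 17.91 z-axis [ 0.001 -0.    -1.   ] shift [ 21.45 -34.28 -10.01] turn 17.51 F [-1.1 -0.7  6. ] T [ 0.03  0.34 -0.03]
```

Emit:
step_arm:
  targets:
    - [1, [0, 0, -1.5], [0, 0, 0]]
    - [1, [0, 0, -4.0], [0, 0, 0]]
    - [1, [0, 0, -4.5], [0, 0, 0]]
    - [1, [0, 0, 0], [0, 0, 6]]
    - [1, [0, 0, 0], [0, 0, 6]]
    - [1, [0, 0, 0], [0, 0, 5.5]]
    - [1, [0, 0, 0], [0, 0, 0]]
    - [1, [0, 0, 0], [0, 0, 0]]

```text
time_s: 5.65
eef_pos: [472.7, -196.0, 139.5]
orientation: [-0.0, 1.0, 0.004, -0.0]
wrist_force: [1.0, -0.1, -3.7]
grip_width: 35.5
gripper_force: 41.3
```

```bash
python3 -c "
from h import *
rel(572,196,140,0.4)"
```

```text
t 5.65 pos [ 472.7 -196.   139.5] yaw 0.51 z-axis [-0.  0. -1.] shift [ 10.28 -39.11  -0.05] turn 0.11 F [ 1.  -0.1 -3.7] T [-0.02  0.    0.01]
```

Emit:
step_arm:
  targets:
    - [1, [0.7, -2.6, 0], [0, 0, 0]]
    - [1, [1.4, -5.3, 0], [0, 0, 0]]
    - [1, [1.5, -5.8, 0], [0, 0, 0]]
    - [1, [1.5, -5.8, 0], [0, 0, 0]]
    - [1, [1.5, -5.8, 0], [0, 0, 0]]
    - [1, [1.5, -5.8, 0], [0, 0, 0]]
    - [1, [1.4, -5.3, 0], [0, 0, 0]]
    - [1, [0.7, -2.6, 0], [0, 0, 0]]

```text
time_s: 6.65
eef_pos: [572.6, 197.4, 139.1]
orientation: [0.0, 1.0, 0.005, 0.0]
wrist_force: [0.1, -0.4, -3.6]
grip_width: 35.5
gripper_force: 41.6
```

Emit:
step_arm:
  targets:
    - [1, [0, 0, 0], [0, 0, 0]]
    - [1, [0, 0, 0], [0, 0, 0]]

```text
time_s: 6.9
eef_pos: [571.7, 193.9, 138.9]
orientation: [0.0, 1.0, 0.004, -0.001]
wrist_force: [-0.2, -0.4, -4.1]
grip_width: 35.5
gripper_force: 41.6
```

```bash
python3 - <<'E'
from h import *
rel(572,196,100,0.4)
c=imaging.calibration("wrist"); im=imaging.get_image("wrist")[:,:,::-1]
np.save("c2.npy",c,allow_pickle=True); cv2.imwrite("pics/w2.png",im)
im=imaging.get_image("top")[:,:,::-1]; cv2.imwrite("pics/top2.png",im)
E
```

```text
t 6.9 pos [571.7 193.9 138.9] yaw 0.41 z-axis [-0.001 -0.001 -1.   ] shift [ 0.04 -0.22  3.89] turn 0.01 F [-0.2 -0.4 -4.1] T [-0.07 -0.02 -0.02]
```

View pics/w2.png

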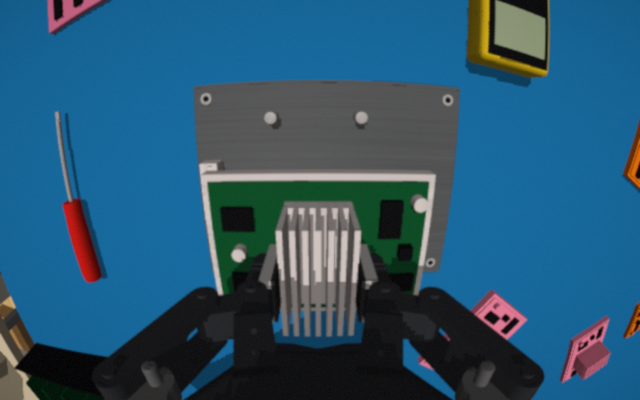

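In the wrist view the board is held over the plate. Dowels are at (271,118) and (362,118), the stop at (211,167), and the board's front long edge runs from (205,175) to (435,175). I'll work out the dowels and the board's edge and angle.

```bash
python3 - <<'E'
from h import *
c=np.load("c2.npy",allow_pickle=True).item(); im=cv2.imread("pics/w2.png").astype(int)
br=im.min(2); sat=im.max(2)-br
w=(br>125)&(sat<60)
for (u0,v0,u1,v1) in((258,108,284,130),(348,108,375,130)):
    ys,xs=np.nonzero(sub(w,u0,v0,u1,v1)); print("dowel px",xs.mean(),ys.mean(),len(xs),onplane([[xs.mean(),ys.mean()]],c,29)[0].round(1))
ys,xs=np.nonzero(sub(w,196,155,224,169)); print("stop px",xs.min(),xs.max(),ys.min(),ys.max())
for z in (106,109):   # front top edge of the board plate: first bright row per column
    P=[]
    for u in range(215,428,3):
        col=np.nonzero(w[165:190,u])[0]
        if len(col): P.append([u,165+col[0]])
    P=onplane(P,c,z,True)[:,:2] if True else 0
    vx,vy,x0,y0=cv2.fitLine(P.astype(np.float32),cv2.DIST_HUBER,0,.01,.01).ravel(); print("edge z",z,"x at y=194",(x0+(194-y0)*vx/vy).round(1),"angle",np.degrees(np.arctan(-vx/vy)).round(2))
for (u0,v0,u1,v1) in((258,108,284,130),(348,108,375,130)):
    ys,xs=np.nonzero(sub(w,u0,v0,u1,v1)); print("dowel fish",onplane([[xs.mean(),ys.mean()]],c,29,True)[0].round(1))
print("stop corners z30",onplane([[220,161],[200,163],[223,167]],c,30,True).round(1))
E
```

```text
dowel px 269.7090909090909 117.25454545454545 110 [637.2 230.1  29. ]
dowel px 361.3240740740741 116.91666666666667 108 [638. 162.  29.]
stop px 199 216 163 168
edge z 106 x at y=194 613.9 angle 0.42
edge z 109 x at y=194 614.6 angle 0.42
dowel fish [639.  231.2  29. ]
dowel fish [639.8 161.1  29. ]
stop corners z30 [[605.3 272.7  30. ]
 [603.9 290.4  30. ]
 [600.3 270.4  30. ]]
```

Emit:
step_arm:
  targets:
    - [1, [0, 0, 2.5], [0, 0, 0]]
    - [1, [0, 0, 3.0], [0, 0, 0]]
    - [1, [0, 0, 1.5], [0, 0, 0]]
    - [1, [0, 0, 0.6], [0, 0, 0]]
    - [1, [0, 0, 0.4], [0, 0, 0]]
    - [1, [0, 0, 0.2], [0, 0, 0]]
    - [1, [0, 0, 0], [0, 0, 0]]
    - [1, [0, 0, 0], [0, 0, 0]]

```text
time_s: 8.0
eef_pos: [572.4, 194.9, 57.8]
orientation: [-0.0, 1.0, 0.004, 0.0]
wrist_force: [0.0, 0.0, -4.3]
grip_width: 35.4
gripper_force: 41.5
```

Emit:
step_arm:
  targets:
    - [1, [0, 0, 0.1], [0, 0, 0]]
    - [1, [0, 0, 0.1], [0, 0, 0]]
    - [1, [0, 0, 0], [0, 0, 0]]

```text
time_s: 8.38
eef_pos: [572.1, 194.6, 55.2]
orientation: [0.0, 1.0, 0.004, -0.0]
wrist_force: [-0.3, 0.5, -4.3]
grip_width: 35.4
gripper_force: 41.5
```

Emit:
step_arm:
  targets:
    - [1, [0, 0, 0.1], [0, 0, 0]]
    - [1, [0, 0, 0.1], [0, 0, 0]]
    - [1, [0, 0, 0], [0, 0, 0]]
    - [1, [0, 0, 0], [0, 0, 0]]

```text
time_s: 8.88
eef_pos: [572.3, 194.7, 53.3]
orientation: [0.0, 1.0, 0.004, 0.0]
wrist_force: [-0.7, 1.8, -3.9]
grip_width: 35.3
gripper_force: 41.5
```

Emit:
step_arm:
  targets:
    - [1, [0, 0, 0.05], [0, 0, 0]]
    - [1, [0, 0, 0], [0, 0, 0]]
    - [1, [0, 0, 0], [0, 0, 0]]

```text
time_s: 9.25
eef_pos: [572.2, 194.7, 52.8]
orientation: [0.0, 1.0, 0.003, -0.0]
wrist_force: [-0.5, 1.5, -3.8]
grip_width: 35.1
gripper_force: 41.5
```

Emit:
step_arm:
  targets:
    - [1, [0, 0, 0.05], [0, 0, 0]]
    - [1, [0, 0, 0], [0, 0, 0]]
    - [1, [0, 0, 0], [0, 0, 0]]

```text
time_s: 9.62
eef_pos: [572.2, 194.7, 52.3]
orientation: [0.0, 1.0, 0.004, -0.0]
wrist_force: [1.1, 0.1, -4.8]
grip_width: 34.9
gripper_force: 41.5
```

Emit:
step_arm:
  targets:
    - [1, [0, 0, 0.05], [0, 0, 0]]
    - [1, [0, 0, 0], [0, 0, 0]]
    - [1, [0, 0, 0], [0, 0, 0]]

```text
time_s: 10.0
eef_pos: [572.3, 194.7, 52.0]
orientation: [-0.0, 1.0, 0.004, 0.0]
wrist_force: [-0.8, -0.1, -0.2]
grip_width: 35.2
gripper_force: 42.0
```

Emit:
step_arm:
  targets:
    - [1, [0, 0, 0.05], [0, 0, 0]]
    - [1, [0, 0, 0], [0, 0, 0]]
    - [1, [0, 0, 0], [0, 0, 0]]

```text
time_s: 10.38
eef_pos: [572.3, 194.7, 52.0]
orientation: [-0.0, 1.0, 0.004, 0.0]
wrist_force: [-4.0, -0.4, 5.7]
grip_width: 35.2
gripper_force: 42.8
```

```bash
python3 -c "
from h import *
rel(572,196,50,0.5)"
```

```text
t 10.38 pos [572.3 194.7  52. ] yaw 0.41 z-axis [ 0.  0. -1.] shift [-0.03 -0.13  0.2 ] turn -0.09 F [-4.  -0.4  5.7] T [-0.24  1.28 -0.08]
```

Emit:
step_arm:
  targets:
    - [1, [0, 0, -0.05], [0, 0, -0.1]]
    - [1, [0.15, 0, 0], [0, 0, 0]]
    - [1, [0.2, 0, 0], [0, 0, 0]]
    - [1, [0.2, 0, 0], [0, 0, 0]]
    - [1, [0.2, 0, 0], [0, 0, 0]]
    - [1, [0.15, 0, 0], [0, 0, 0]]
    - [1, [0.1, 0, 0], [0, 0, 0]]
    - [1, [0, 0, 0], [0, 0, 0]]

```text
time_s: 11.38
eef_pos: [582.4, 194.7, 52.0]
orientation: [0.0, 1.0, 0.004, 0.0]
wrist_force: [-4.2, -0.4, 5.4]
grip_width: 35.2
gripper_force: 42.8
```

Emit:
step_arm:
  targets:
    - [1, [0.05, 0, 0], [0, 0, 0]]
    - [1, [0.05, 0, 0], [0, 0, 0]]
    - [1, [0.05, 0, 0], [0, 0, 0]]
    - [1, [0, 0, 0], [0, 0, 0]]

```text
time_s: 11.88
eef_pos: [583.8, 194.8, 52.0]
orientation: [0.0, 1.0, 0.004, -0.0]
wrist_force: [-3.9, 0.3, 5.3]
grip_width: 35.3
gripper_force: 42.8
```

```bash
python3 -c "
from h import *
rel(572,196,50,0.5)"
```

```text
t 11.88 pos [583.8 194.8  52. ] yaw 0.5 z-axis [-0. -0. -1.] shift [-1.18 -0.13  0.2 ] turn 0.0 F [-3.9  0.3  5.3] T [-0.06  1.6   0.  ]
```

Emit:
step_arm:
  targets:
    - [1, [0, 0, -0.06], [0, 0, 0]]
    - [1, [0.05, 0, 0], [0, 0, 0]]
    - [1, [0.05, 0, 0], [0, 0, 0]]
    - [1, [0, 0, 0], [0, 0, 0]]

```text
time_s: 12.38
eef_pos: [584.8, 194.7, 52.1]
orientation: [0.0, 1.0, 0.004, -0.0]
wrist_force: [-0.8, -0.6, -4.2]
grip_width: 35.1
gripper_force: 41.6
```

Emit:
step_arm:
  targets:
    - [1, [0.05, 0, 0], [0, 0, 0]]
    - [1, [0, 0, 0], [0, 0, 0]]
    - [1, [0, 0, 0], [0, 0, 0]]

```text
time_s: 12.75
eef_pos: [585.2, 194.8, 52.4]
orientation: [-0.0, 1.0, 0.004, -0.0]
wrist_force: [0.5, 0.2, -3.8]
grip_width: 35.5
gripper_force: 41.6
```

Emit:
step_arm:
  targets:
    - [1, [0.05, 0, 0], [0, 0, 0]]
    - [1, [0, 0, 0], [0, 0, 0]]
    - [1, [0, 0, 0], [0, 0, 0]]

```text
time_s: 13.12
eef_pos: [585.7, 194.8, 52.4]
orientation: [-0.0, 1.0, 0.004, 0.0]
wrist_force: [-0.4, -0.7, -3.2]
grip_width: 35.5
gripper_force: 41.6
```

Emit:
step_arm:
  targets:
    - [1, [0, 0, 0.04], [0, 0, 0]]
    - [1, [0.05, 0, 0], [0, 0, 0]]
    - [1, [0, 0, 0], [0, 0, 0]]
    - [1, [0, 0, 0], [0, 0, 0]]

```text
time_s: 13.62
eef_pos: [586.3, 194.8, 52.0]
orientation: [-0.0, 1.0, 0.004, 0.0]
wrist_force: [-0.5, -0.8, -3.6]
grip_width: 35.3
gripper_force: 41.6
```

Emit:
step_arm:
  targets:
    - [1, [0.05, 0, 0], [0, 0, 0]]
    - [1, [0, 0, 0], [0, 0, 0]]
    - [1, [0, 0, 0], [0, 0, 0]]

```text
time_s: 14.0
eef_pos: [586.8, 194.8, 52.0]
orientation: [-0.0, 1.0, 0.004, 0.0]
wrist_force: [-0.7, -0.6, -3.6]
grip_width: 35.4
gripper_force: 41.7
```

Emit:
step_arm:
  targets:
    - [1, [0.05, 0, 0], [0, 0, 0]]
    - [1, [0, 0, 0], [0, 0, 0]]
    - [1, [0, 0, 0], [0, 0, 0]]

```text
time_s: 14.38
eef_pos: [587.3, 194.8, 52.0]
orientation: [-0.0, 1.0, 0.004, 0.0]
wrist_force: [-0.5, -0.1, -2.6]
grip_width: 35.3
gripper_force: 41.7
```

Emit:
step_arm:
  targets:
    - [1, [0.05, 0, 0], [0, 0, 0]]
    - [1, [0, 0, 0], [0, 0, 0]]
    - [1, [0, 0, 0], [0, 0, 0]]

```text
time_s: 14.75
eef_pos: [587.8, 194.8, 52.0]
orientation: [-0.0, 1.0, 0.004, 0.0]
wrist_force: [-0.4, -0.9, -2.6]
grip_width: 35.2
gripper_force: 41.7
```

Emit:
step_arm:
  targets:
    - [1, [0.05, 0, 0], [0, 0, 0]]
    - [1, [0, 0, 0], [0, 0, 0]]
    - [1, [0, 0, 0], [0, 0, 0]]

```text
time_s: 15.12
eef_pos: [588.3, 194.8, 52.0]
orientation: [-0.0, 1.0, 0.004, 0.0]
wrist_force: [-0.7, -0.8, -3.2]
grip_width: 35.0
gripper_force: 41.7
```

```bash
python3 -c "
from h import *
rel(572,196,50,0.5)"
```

```text
t 15.12 pos [588.3 194.8  52. ] yaw 0.5 z-axis [ 0.  0. -1.] shift [-1.62 -0.13  0.2 ] turn 0.0 F [-0.7 -0.8 -3.2] T [-0.11  0.04 -0.03]
```

Emit:
step_arm:
  targets:
    - [1, [0.05, 0, 0], [0, 0, 0]]
    - [1, [0, 0, 0], [0, 0, 0]]
    - [1, [0, 0, 0], [0, 0, 0]]

```text
time_s: 15.5
eef_pos: [588.8, 194.8, 52.0]
orientation: [-0.0, 1.0, 0.004, 0.0]
wrist_force: [-0.1, -0.9, -2.2]
grip_width: 35.2
gripper_force: 41.7
```

Emit:
step_arm:
  targets:
    - [1, [0.05, 0, 0], [0, 0, 0]]
    - [1, [0, 0, 0], [0, 0, 0]]
    - [1, [0, 0, 0], [0, 0, 0]]

```text
time_s: 15.88
eef_pos: [589.3, 194.8, 52.0]
orientation: [0.0, 1.0, 0.004, 0.0]
wrist_force: [-0.2, -0.7, -1.9]
grip_width: 35.2
gripper_force: 41.8
```

Emit:
step_arm:
  targets:
    - [1, [0.05, 0, 0], [0, 0, 0]]
    - [1, [0, 0, 0], [0, 0, 0]]
    - [1, [0, 0, 0], [0, 0, 0]]

```text
time_s: 16.25
eef_pos: [589.8, 194.8, 52.0]
orientation: [-0.0, 1.0, 0.004, 0.0]
wrist_force: [0.1, -0.3, -2.4]
grip_width: 35.3
gripper_force: 41.8
```

```bash
python3 -c "
from h import *
rel(572,196,50,0.5)"
```

```text
t 16.25 pos [589.8 194.8  52. ] yaw 0.5 z-axis [ 0.  0. -1.] shift [-1.77 -0.13  0.2 ] turn -0.0 F [ 0.1 -0.3 -2.4] T [-0.11  0.11 -0.  ]
```

Emit:
step_arm:
  targets:
    - [1, [0.05, 0, 0], [0, 0, 0]]
    - [1, [0, 0, 0], [0, 0, 0]]
    - [1, [0, 0, 0], [0, 0, 0]]

```text
time_s: 16.62
eef_pos: [590.3, 194.8, 52.0]
orientation: [-0.0, 1.0, 0.004, 0.0]
wrist_force: [-0.9, -0.1, -2.7]
grip_width: 35.0
gripper_force: 41.8
```

Emit:
step_arm:
  targets:
    - [1, [0.05, 0, 0], [0, 0, 0]]
    - [1, [0, 0, 0], [0, 0, 0]]
    - [1, [0, 0, 0], [0, 0, 0]]

```text
time_s: 17.0
eef_pos: [590.8, 194.8, 52.0]
orientation: [-0.0, 1.0, 0.004, 0.0]
wrist_force: [-0.0, -1.1, -1.7]
grip_width: 35.0
gripper_force: 41.8
```

```bash
python3 -c "
from h import *
rel(572,196,50,0.5)"
```

```text
t 17.0 pos [590.8 194.8  52. ] yaw 0.5 z-axis [ 0.  0. -1.] shift [-1.88 -0.13  0.2 ] turn 0.0 F [-0.  -1.1 -1.7] T [-0.1   0.13 -0.05]
```

Emit:
step_arm:
  targets:
    - [1, [0.05, 0, 0], [0, 0, 0]]
    - [1, [0, 0, 0], [0, 0, 0]]
    - [1, [0, 0, 0], [0, 0, 0]]

```text
time_s: 17.38
eef_pos: [591.3, 194.8, 52.0]
orientation: [0.0, 1.0, 0.004, 0.0]
wrist_force: [-1.9, -0.2, -2.0]
grip_width: 35.4
gripper_force: 41.8
```

Emit:
step_arm:
  targets:
    - [1, [0.05, 0, 0], [0, 0, 0]]
    - [1, [0, 0, 0], [0, 0, 0]]
    - [1, [0, 0, 0], [0, 0, 0]]

```text
time_s: 17.75
eef_pos: [591.6, 194.9, 52.0]
orientation: [0.0, 1.0, 0.004, -0.0]
wrist_force: [-2.4, 0.5, -1.3]
grip_width: 35.0
gripper_force: 41.9
```

```bash
python3 -c "
from h import *
rel(572,196,50,0.5)"
```

```text
t 17.75 pos [591.6 194.9  52. ] yaw 0.5 z-axis [-0. -0. -1.] shift [-1.96 -0.13  0.2 ] turn 0.0 F [-2.4  0.5 -1.3] T [0.03 0.66 0.01]
```

Contact has started, with Fx at -2.4. I'll build up the load and watch Tz.

Emit:
step_arm:
  targets:
    - [1, [0.04, 0, 0], [0, 0, 0]]
    - [1, [0, 0, 0], [0, 0, 0]]
    - [1, [0, 0, 0], [0, 0, 0]]

```text
time_s: 18.12
eef_pos: [591.7, 194.8, 52.1]
orientation: [0.0, 1.0, 0.004, -0.0]
wrist_force: [-5.6, 0.4, 1.0]
grip_width: 35.3
gripper_force: 42.2
```

```bash
python3 -c "
from h import *
rel(572,196,50,0.5)"
```

```text
t 18.12 pos [591.7 194.8  52.1] yaw 0.5 z-axis [-0.001 -0.    -1.   ] shift [-1.97 -0.13  0.21] turn -0.0 F [-5.6  0.4  1. ] T [ 0.32  1.78 -0.04]
```

Emit:
step_arm:
  targets:
    - [1, [0.04, 0, 0], [0, 0, 0]]
    - [1, [0, 0, 0], [0, 0, 0]]
    - [1, [0, 0, 0], [0, 0, 0]]

```text
time_s: 18.5
eef_pos: [591.8, 194.8, 52.1]
orientation: [0.0, 1.0, 0.004, -0.001]
wrist_force: [-7.6, 0.7, 2.4]
grip_width: 35.2
gripper_force: 42.5
```

```bash
python3 -c "
from h import *
rel(572,196,50,0.5)"
```

```text
t 18.5 pos [591.8 194.8  52.1] yaw 0.5 z-axis [-0.001 -0.    -1.   ] shift [-1.97 -0.14  0.21] turn -0.0 F [-7.6  0.7  2.4] T [ 0.54  2.37 -0.  ]
```

Emit:
step_arm:
  targets:
    - [1, [0.03, 0, 0], [0, 0, 0]]
    - [1, [0, 0, 0], [0, 0, 0]]
    - [1, [0, 0, 0], [0, 0, 0]]

```text
time_s: 18.88
eef_pos: [591.8, 194.8, 52.1]
orientation: [0.0, 1.0, 0.004, -0.001]
wrist_force: [-8.3, 0.9, 4.4]
grip_width: 35.4
gripper_force: 42.6
```

```bash
python3 -c "
from h import *
rel(572,196,50,0.5)"
```

```text
t 18.88 pos [591.8 194.8  52.1] yaw 0.49 z-axis [-0.002 -0.    -1.   ] shift [-1.97 -0.14  0.21] turn -0.01 F [-8.3  0.9  4.4] T [0.65 2.84 0.  ]
```

Emit:
step_arm:
  targets:
    - [1, [0.03, 0, -0.02], [0, 0, 0]]
    - [1, [0.02, 0, 0], [0, 0, 0]]
    - [1, [0, 0, 0], [0, 0, 0]]
    - [1, [0, 0, 0], [0, 0, 0]]

```text
time_s: 19.38
eef_pos: [591.8, 194.7, 52.1]
orientation: [0.0, 1.0, 0.004, -0.001]
wrist_force: [-8.9, 2.1, 4.4]
grip_width: 35.5
gripper_force: 42.7
```

```bash
python3 -c "
from h import *
rel(572,196,50,0.5)"
```

```text
t 19.38 pos [591.8 194.7  52.1] yaw 0.49 z-axis [-0.002 -0.001 -1.   ] shift [-1.98 -0.14  0.21] turn -0.01 F [-8.9  2.1  4.4] T [0.91 3.38 0.01]
```

Emit:
step_arm:
  targets:
    - [1, [0.03, 0, 0], [0, 0, 0]]
    - [1, [0, 0, 0], [0, 0, 0]]
    - [1, [0, 0, 0], [0, 0, 0]]

```text
time_s: 19.75
eef_pos: [591.9, 194.8, 52.1]
orientation: [0.0, 1.0, 0.004, -0.001]
wrist_force: [-10.6, 1.8, 6.1]
grip_width: 35.4
gripper_force: 42.8
```

```bash
python3 -c "
from h import *
rel(572,196,50,0.5)"
```

```text
t 19.75 pos [591.9 194.8  52.1] yaw 0.49 z-axis [-0.003 -0.001 -1.   ] shift [-1.99 -0.14  0.22] turn -0.01 F [-10.6   1.8   6.1] T [1.   3.86 0.01]
```

Emit:
step_arm:
  targets:
    - [1, [0.03, 0, -0.03], [0, 0, 0]]
    - [1, [0, 0, 0], [0, 0, 0]]
    - [1, [0, 0, 0], [0, 0, 0]]

```text
time_s: 20.12
eef_pos: [591.9, 194.8, 52.2]
orientation: [0.0, 1.0, 0.004, -0.002]
wrist_force: [-10.9, 1.7, 3.6]
grip_width: 35.4
gripper_force: 42.6
```

```bash
python3 -c "
from h import *
rel(572,196,50,0.5)"
```

```text
t 20.12 pos [591.9 194.8  52.2] yaw 0.49 z-axis [-0.003 -0.001 -1.   ] shift [-1.99 -0.14  0.22] turn -0.01 F [-10.9   1.7   3.6] T [1.12 3.93 0.02]
```

Emit:
step_arm:
  targets:
    - [1, [0.03, 0, 0], [0, 0, 0]]
    - [1, [0, 0, 0], [0, 0, 0]]
    - [1, [0, 0, 0], [0, 0, 0]]

```text
time_s: 20.5
eef_pos: [592.0, 194.7, 52.2]
orientation: [0.0, 1.0, 0.004, -0.002]
wrist_force: [-11.9, 2.8, 4.7]
grip_width: 35.2
gripper_force: 42.8
```

```bash
python3 -c "
from h import *
rel(572,196,50,0.5)"
```

```text
t 20.5 pos [592.  194.7  52.2] yaw 0.48 z-axis [-0.004 -0.001 -1.   ] shift [-2.   -0.14  0.23] turn -0.02 F [-11.9   2.8   4.7] T [1.28 4.42 0.01]
```

Emit:
step_arm:
  targets:
    - [1, [-0.08, 0, -0.02], [0, 0, 0]]
    - [1, [0, -0.05, 0], [0, 0, 0]]
    - [1, [0, -0.1, 0], [0, 0, 0]]
    - [1, [0, -0.1, 0], [0, 0, 0]]
    - [1, [0, -0.1, 0], [0, 0, 0]]
    - [1, [0, -0.1, 0], [0, 0, 0]]
    - [1, [0, 0, 0], [0, 0, 0]]

```text
time_s: 21.38
eef_pos: [591.8, 197.5, 52.2]
orientation: [0.001, 1.0, 0.004, -0.002]
wrist_force: [-6.1, -5.6, 1.8]
grip_width: 34.9
gripper_force: 42.4
```

```bash
python3 -c "
from h import *
rel(572,196,50,0.5)"
```

```text
t 21.38 pos [591.8 197.5  52.2] yaw 0.45 z-axis [-0.003 -0.003 -1.   ] shift [-1.98  0.13  0.23] turn -0.05 F [-6.1 -5.6  1.8] T [-1.73  2.01 -0.12]
```

Emit:
step_arm:
  targets:
    - [1, [0, -0.08, -0.02], [0, 0, 0]]
    - [1, [0, -0.08, 0], [0, 0, 0]]
    - [1, [0, -0.08, 0], [0, 0, 0]]
    - [1, [0, -0.08, 0], [0, 0, 0]]
    - [1, [0, -0.08, 0], [0, 0, 0]]
    - [1, [0, 0, 0], [0, 0, 0]]

```text
time_s: 22.12
eef_pos: [591.8, 201.6, 52.2]
orientation: [0.001, 1.0, 0.004, -0.002]
wrist_force: [-6.1, -4.4, 0.9]
grip_width: 35.3
gripper_force: 42.2
```

```bash
python3 -c "
from h import *
rel(572,196,50,0.5)"
```

```text
t 22.12 pos [591.8 201.6  52.2] yaw 0.45 z-axis [-0.003 -0.003 -1.   ] shift [-1.98  0.54  0.23] turn -0.05 F [-6.1 -4.4  0.9] T [-1.56  1.92 -0.14]
```

Emit:
step_arm:
  targets:
    - [1, [0, -0.08, 0], [0, 0, 0]]
    - [1, [0, -0.08, 0], [0, 0, 0]]
    - [1, [0, -0.08, 0], [0, 0, 0]]
    - [1, [0, -0.06, 0], [0, 0, 0]]
    - [1, [0, -0.05, 0], [0, 0, 0]]
    - [1, [0, 0, 0], [0, 0, 0]]

```text
time_s: 22.88
eef_pos: [591.7, 205.0, 52.2]
orientation: [0.001, 1.0, 0.004, -0.002]
wrist_force: [-5.0, -5.4, 0.2]
grip_width: 35.3
gripper_force: 42.2
```

Emit:
step_arm:
  targets:
    - [1, [0, -0.05, 0], [0, 0, 0]]
    - [1, [0, -0.05, 0], [0, 0, 0]]
    - [1, [0, 0, 0], [0, 0, 0]]

```text
time_s: 23.25
eef_pos: [591.7, 206.0, 52.2]
orientation: [0.001, 1.0, 0.004, -0.002]
wrist_force: [-5.4, -5.1, -0.2]
grip_width: 35.5
gripper_force: 42.2
```

Emit:
step_arm:
  targets:
    - [1, [0, -0.05, 0], [0, 0, 0]]
    - [1, [0, -0.05, 0], [0, 0, 0]]
    - [1, [0, 0, 0], [0, 0, 0]]

```text
time_s: 23.62
eef_pos: [591.7, 207.0, 52.2]
orientation: [0.001, 1.0, 0.004, -0.002]
wrist_force: [-5.5, -4.6, 1.4]
grip_width: 35.3
gripper_force: 42.2
```

Emit:
step_arm:
  targets:
    - [1, [0, -0.05, 0], [0, 0, 0]]
    - [1, [0, -0.05, 0], [0, 0, 0]]
    - [1, [0, 0, 0], [0, 0, 0]]

```text
time_s: 24.0
eef_pos: [591.8, 208.0, 52.3]
orientation: [0.001, 1.0, 0.004, -0.002]
wrist_force: [-5.1, -4.1, 0.2]
grip_width: 35.4
gripper_force: 42.2
```

Emit:
step_arm:
  targets:
    - [1, [0, -0.05, 0], [0, 0, 0]]
    - [1, [0, 0, 0], [0, 0, 0]]

```text
time_s: 24.25
eef_pos: [591.7, 208.5, 52.2]
orientation: [0.001, 1.0, 0.004, -0.002]
wrist_force: [-5.0, -5.0, 0.9]
grip_width: 35.5
gripper_force: 42.2
```

Emit:
step_arm:
  targets:
    - [1, [0, -0.05, 0], [0, 0, 0]]
    - [1, [0, 0, 0], [0, 0, 0]]

```text
time_s: 24.5
eef_pos: [591.8, 209.0, 52.3]
orientation: [0.001, 1.0, 0.004, -0.002]
wrist_force: [-5.5, -4.7, 0.6]
grip_width: 35.1
gripper_force: 42.2
```

Emit:
step_arm:
  targets:
    - [1, [0, -0.05, 0], [0, 0, 0]]
    - [1, [0, 0, 0], [0, 0, 0]]

```text
time_s: 24.75
eef_pos: [591.8, 209.5, 52.3]
orientation: [0.001, 1.0, 0.004, -0.002]
wrist_force: [-4.9, -5.2, 1.5]
grip_width: 35.3
gripper_force: 42.2
```

Emit:
step_arm:
  targets:
    - [1, [0, -0.05, 0], [0, 0, 0]]
    - [1, [0, 0, 0], [0, 0, 0]]

```text
time_s: 25.0
eef_pos: [591.7, 210.0, 52.2]
orientation: [0.001, 1.0, 0.004, -0.002]
wrist_force: [-5.6, -4.8, 2.0]
grip_width: 35.0
gripper_force: 42.2
```

Emit:
step_arm:
  targets:
    - [1, [0, -0.05, 0], [0, 0, 0]]
    - [1, [0, 0, 0], [0, 0, 0]]

```text
time_s: 25.25
eef_pos: [591.7, 210.5, 52.2]
orientation: [0.001, 1.0, 0.004, -0.002]
wrist_force: [-5.5, -3.6, 0.9]
grip_width: 34.9
gripper_force: 42.2
```

Emit:
step_arm:
  targets:
    - [1, [0, -0.05, 0], [0, 0, 0]]
    - [1, [0, 0, 0], [0, 0, 0]]

```text
time_s: 25.5
eef_pos: [591.7, 211.0, 52.2]
orientation: [0.001, 1.0, 0.004, -0.002]
wrist_force: [-5.4, -4.2, 0.7]
grip_width: 35.5
gripper_force: 42.3
```

Emit:
step_arm:
  targets:
    - [1, [0, -0.05, 0], [0, 0, 0]]
    - [1, [0, 0, 0], [0, 0, 0]]

```text
time_s: 25.75
eef_pos: [591.7, 211.2, 52.3]
orientation: [0.001, 1.0, 0.004, -0.002]
wrist_force: [-5.1, -6.7, 0.7]
grip_width: 35.0
gripper_force: 42.3
```

```bash
python3 -c "
from h import *
rel(572,196,50,0.5)"
```

```text
t 25.75 pos [591.7 211.2  52.3] yaw 0.44 z-axis [-0.003 -0.003 -1.   ] shift [-1.98  1.51  0.24] turn -0.06 F [-5.1 -6.7  0.7] T [-2.02  1.81 -0.19]
```

Emit:
step_arm:
  targets:
    - [1, [0.05, -0.05, 0], [0, 0, 0]]
    - [1, [0, -0.05, 0], [0, 0, 0]]
    - [1, [0, 0, 0], [0, 0, 0]]
    - [1, [0, 0, 0], [0, 0, 0]]

```text
time_s: 26.25
eef_pos: [591.7, 211.3, 52.3]
orientation: [0.002, 1.0, 0.004, -0.002]
wrist_force: [-5.9, -9.0, 3.7]
grip_width: 35.2
gripper_force: 42.6
```

```bash
python3 -c "
from h import *
rel(572,196,50,0.5)"
```

```text
t 26.25 pos [591.7 211.3  52.3] yaw 0.43 z-axis [-0.005 -0.004 -1.   ] shift [-1.98  1.52  0.25] turn -0.07 F [-5.9 -9.   3.7] T [-3.15  2.1  -0.03]
```

Emit:
step_arm:
  targets:
    - [1, [0, -0.05, 0], [0, 0, 0]]
    - [1, [0, 0, 0], [0, 0, 0]]
    - [1, [0, 0, 0], [0, 0, 0]]

```text
time_s: 26.62
eef_pos: [591.7, 211.4, 52.3]
orientation: [0.002, 1.0, 0.004, -0.002]
wrist_force: [-5.4, -10.7, 3.6]
grip_width: 35.1
gripper_force: 42.6
```

```bash
python3 -c "
from h import *
rel(572,196,50,0.5)"
```

```text
t 26.62 pos [591.7 211.4  52.3] yaw 0.43 z-axis [-0.005 -0.005 -1.   ] shift [-1.98  1.52  0.25] turn -0.07 F [ -5.4 -10.7   3.6] T [-3.82  1.94 -0.05]
```

Emit:
step_arm:
  targets:
    - [1, [0, -0.05, 0], [0, 0, 0]]
    - [1, [0, 0, 0], [0, 0, 0]]
    - [1, [0, 0, 0], [0, 0, 0]]

```text
time_s: 27.0
eef_pos: [591.7, 211.4, 52.3]
orientation: [0.003, 1.0, 0.004, -0.003]
wrist_force: [-6.0, -12.7, 3.9]
grip_width: 35.0
gripper_force: 42.7
```

Emit:
step_arm:
  targets:
    - [1, [0, -0.04, 0], [0, 0, 0]]
    - [1, [0, 0, 0], [0, 0, 0]]
    - [1, [0, 0, 0], [0, 0, 0]]

```text
time_s: 27.38
eef_pos: [591.7, 211.4, 52.4]
orientation: [0.003, 1.0, 0.004, -0.003]
wrist_force: [-5.2, -14.6, 4.6]
grip_width: 35.0
gripper_force: 42.8
```

```bash
python3 -c "
from h import *
rel(572,196,50,0.5)"
```

```text
t 27.38 pos [591.7 211.4  52.4] yaw 0.42 z-axis [-0.005 -0.006 -1.   ] shift [-1.98  1.53  0.25] turn -0.08 F [ -5.2 -14.6   4.6] T [-5.03  1.62 -0.05]
```

Emit:
step_arm:
  targets:
    - [1, [0, 0.1, 0], [0, 0, 0]]
    - [1, [-0.03, 0.1, 0], [0, 0, 0]]
    - [1, [0, 0.05, 0], [0, 0, 0]]
    - [1, [0, 0, 0], [0, 0, 0]]
    - [1, [0, 0, 0], [0, 0, 0]]

```text
time_s: 28.0
eef_pos: [591.8, 211.3, 52.3]
orientation: [0.001, 1.0, 0.004, -0.002]
wrist_force: [-6.0, -6.0, 2.4]
grip_width: 35.4
gripper_force: 42.3
```

```bash
python3 -c "
from h import *
rel(572,196,50,0.5)"
```

```text
t 28.0 pos [591.8 211.3  52.3] yaw 0.45 z-axis [-0.004 -0.003 -1.   ] shift [-1.99  1.51  0.24] turn -0.05 F [-6.  -6.   2.4] T [-1.85  2.11 -0.08]
```

Emit:
step_arm:
  targets:
    - [1, [-0.04, 0.05, 0], [0, 0, 0]]
    - [1, [0, 0.04, 0], [0, 0, 0]]
    - [1, [0, 0, 0], [0, 0, 0]]
    - [1, [0, 0, 0], [0, 0, 0]]

```text
time_s: 28.5
eef_pos: [591.7, 211.2, 52.2]
orientation: [0.001, 1.0, 0.004, -0.001]
wrist_force: [-4.8, -2.2, -0.4]
grip_width: 35.4
gripper_force: 42.1
```

Emit:
step_arm:
  grip_force: 20
  targets:
    - [1, [0, 0, 0], [0, 0, 0]]
    - [1, [0, 0, 0], [0, 0, 0]]

```text
time_s: 28.75
eef_pos: [591.7, 211.2, 52.2]
orientation: [0.001, 1.0, 0.004, -0.001]
wrist_force: [-5.6, -1.9, -0.2]
grip_width: 35.0
gripper_force: 42.1
```

Emit:
step_arm:
  targets:
    - [0.1, [0, 0, 0], [0, 0, 0]]
    - [0.05, [0, 0, 0], [0, 0, 0]]
    - [0, [0, 0, 0], [0, 0, 0]]
    - [0, [0, 0, 0], [0, 0, 0]]

```text
time_s: 29.25
eef_pos: [593.4, 212.5, 53.1]
orientation: [-0.0, 1.0, 0.004, 0.0]
wrist_force: [0.2, 0.5, -0.8]
grip_width: 42.8
gripper_force: 0.0
```

```bash
python3 -c "
from h import *
rel(572,196,50,0.5)"
```

```text
t 29.25 pos [593.4 212.5  53.1] yaw 0.51 z-axis [ 0.001  0.    -1.   ] shift [-2.15  1.64  0.31] turn 0.01 F [ 0.2  0.5 -0.8] T [-0.02  0.04 -0.  ]
```

Emit:
step_arm:
  targets:
    - [0, [0, 0.13, 0], [0, 0, 0]]
    - [-0.5, [0, 0, 0], [0, 0, 0]]
    - [-1, [0, 0, 0], [0, 0, 0]]
    - [-1, [0, 0, 0], [0, 0, 0]]
    - [-1, [0, 0, -1.0], [0, 0, 0]]
    - [-1, [0, 0, -3.0], [0, 0, 0]]
    - [-1, [0, 0, -5.0], [0, 0, 0]]
    - [-1, [0, 0, 0], [0, 0, 0]]

```text
time_s: 30.25
eef_pos: [595.6, 212.4, 148.3]
orientation: [-0.002, 1.0, 0.005, 0.004]
wrist_force: [-0.7, -0.2, 0.5]
grip_width: 85.8
gripper_force: 0.0
```

```bash
python3 - <<'E'
from h import *
rel(500,211,145,0.5)
c=imaging.calibration("wrist"); im=imaging.get_image("wrist")[:,:,::-1]
np.save("c3.npy",c,allow_pickle=True); cv2.imwrite("pics/w3.png",im)
cv2.imwrite("pics/w3c.png",cv2.resize(im[60:260,190:440],(800,600)[:2] if 0 else (750,600),interpolation=cv2.INTER_CUBIC))
E
```

```text
t 30.25 pos [595.6 212.4 148.3] yaw 0.55 z-axis [ 0.008  0.004 -1.   ] shift [-9.56  0.05  0.26] turn 0.05 F [-0.7 -0.2  0.5] T [0.03 0.05 0.  ]
```

View pics/w3c.png

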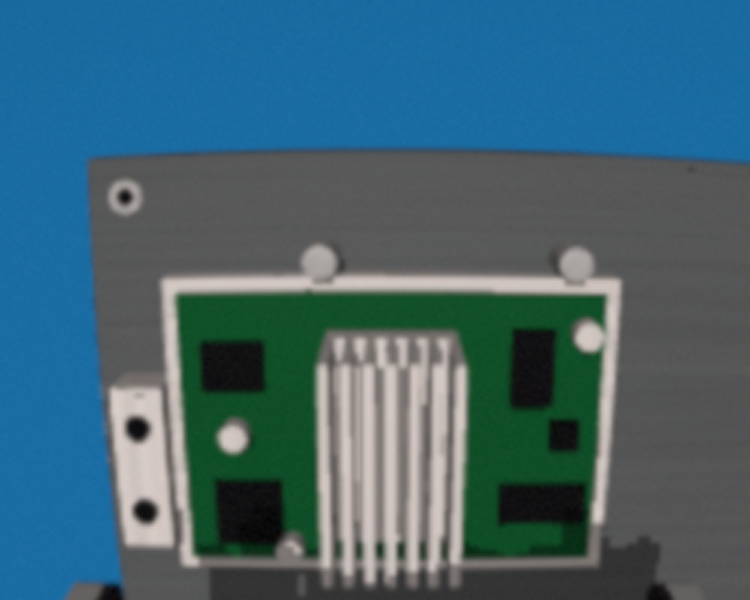

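The close view shows the board's long edge against both dowels, at crop (320,262) and (577,264), and its left end at the stop, at crop (170,450). Now to measure the remaining gaps.

```bash
python3 - <<'E'
from h import *
c=imaging.calibration("wrist"); im=imaging.get_image("wrist")[:,:,::-1].astype(int); cv2.imwrite("pics/w4.png",im)
br=im.min(2); sat=im.max(2)-br; w=(br>125)&(sat<60)
rel(500,211,145,0.5)
n=cv2.connectedComponentsWithStats(w.astype(np.uint8))
P=[]
for u in list(range(250,292,2))+list(range(308,375,2)):
    k=np.nonzero(w[148:175,u])[0]
    if len(k): P.append([u,148+k[0]])
E=onplane(P,c,22,True); vx,vy,x0,y0=cv2.fitLine(E[:,:2].astype(np.float32),cv2.DIST_HUBER,0,.01,.01).ravel()
print("long edge x at y=231,161:",[(x0+(y-y0)*vx/vy).round(2) for y in(231,161)],"yaw",np.degrees(np.arctan(-vx/vy)).round(2))
for u0,u1 in((286,306),(372,392)):
    ys,xs=np.nonzero(sub(w,u0,138,u1,152)); print("dowel",onplane([[xs.mean(),ys.mean()]],c,30,True)[0].round(1),len(xs))
for v in (195,205,215,225,235):   # stop right edge (z30), board left edge (z22)
    print(v,br[v,224:256])
E
```

```text
t 30.35 pos [593.3 211.3 144.2] yaw 0.5 z-axis [ 0.002  0.001 -1.   ] shift [-9.33 -0.05 -0.09] turn -0.0 F [ 0.5 -0.6 -1.1] T [-0.04 -0.02  0.  ]
long edge x at y=231,161: [np.float32(634.31), np.float32(634.88)] yaw 0.47
dowel [638.3 231.   30. ] 138
dowel [639.3 161.4  30. ] 119
195 [116 155 190 199 199 195 192 190 192 195 198 199 198 196 195 197 195 185
 149  97 107 163 186 185 153  96  35  16  18  17  16  15]
205 [ 83 119 162 193 198 190 167 135 100  75  75  86 105 146 176 191 195 194
 176 125  95 128 171 190 189 161  92  25  17  16  10  15]
215 [ 53  79 117 171 194 198 196 193 191 191 192 196 199 199 199 196 194 195
 192 172 117  95 138 174 182 167 117  55  22  15  18  14]
225 [ 31  48  76 111 164 191 196 194 191 181 168 156 148 156 170 183 192 193
 195 193 170 126 106 145 182 192 178 120  54  17  17  14]
235 [ 27  30  44  71 105 150 188 197 195 192 189 188 188 191 193 195 196 194
 194 195 191 162 113  85  95 128 164 156 115  56  17  15][ WARN:0@0.810] global loadsave.cpp:1063 imwrite_ Unsupported depth image for selected encoder is fallbacked to CV_8U.
```

```bash
python3 - <<'E'
from h import *
c=imaging.calibration("wrist"); im=cv2.imread("pics/w4.png").astype(int); br=im.min(2).astype(float)
for v,n in((195,243),(205,244),(215,245),(225,246)):
    seg=lambda a,s: next((a+s*i)+s*((br[v,a+s*i]-140)/(br[v,a+s*i]-br[v,a+s*(i+1)])) for i in range(12) if br[v,a+s*i]>=140>br[v,a+s*(i+1)])
    L=seg(n-5,1); Rr=seg(n+4,-1)
    print(v,L.__round__(2),Rr.__round__(2),"stop y",onplane([[L,v]],c,30,True)[0,1].round(2),"board end y",onplane([[Rr,v]],c,22,True)[0,1].round(2))
E
```

```text
195 242.17 244.59 stop y 274.87 board end y 274.79
205 242.71 245.28 stop y 275.02 board end y 274.77
215 243.58 246.06 stop y 274.91 board end y 274.73
225 244.68 246.87 stop y 274.64 board end y 274.69
```

The stop and the board's end agree to about 0.1 mm, the long edge lies along both dowels, and the gripper is clear.

```bash
python3 -c "
from bench import bot
print(bot.hand_in())"
```

```text
the job is handed in; nothing more can be done
None
```

I handed the job in at about 30 s: the board lies free on the base plate, touching both dowels and the end stop to within what the camera can measure. Pushes reached about 12 N on the dowels and 15 N on the stop.

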